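# Kit the drilled link parts, leave the undrilled blanks

### The arm

A 6-joint arm with a two-finger parallel gripper is mounted at the origin on the work surface. World frame = base frame: x ahead of the robot, y to its left, z up, the work surface at z = 0. Lengths are in m, angles in rad, forces in N, time in s.
With the tool pointing down it reaches from about 0.425 to 1.125 m from the base axis. Payload 14.9 kg.
Tool frame: the origin (TCP) lies on the centre line of the jaws, within the pads' length; the fingertips stand 19 mm ahead of it and the grasp point (between the pads) is the TCP (env.tip_extent is the distance from the TCP to the fingertips, in m); x points along the fingers, z is the direction in which the jaws open and shut, and the axes are right-handed (so a half turn about x gives the same grasp; the last joint's range is limited). The gripper opens to 91 mm and grips with 3 to 60 N. Pads are 32 mm wide; open, the fingers measure 118 mm over their backs; the gripper's body (76 mm by 178 mm) begins 60 mm behind the grasp point.
Start: joints at [1.28, 0.379, 1.734, -0, 1.028, -0.033], TCP at [0.178, 0.677, 0.233] pointing down, gripper open.
Joint ranges: [-2.77, 2.77], [-0.74, 2.19], [0, 2.66], [-1.06, 4.2], [0.31, 2.87], [-3.08, 3.08]. Speed limits (rad/s): [1.89, 1.89, 2.39, 3.14, 3.14, 3.14].

### API

Orientations are given as a rotation vector (axis times angle).
In Python, from bench import env gives the robot as it stands. Calls block until the motion is done:
- env.reach(position, orientation): joint-space move of the TCP to a pose.
- env.line_to(position, v=0.15, attitude=None): straight line of the TCP; attitude=None keeps the orientation; v is the mean speed in m/s.
- env.set_joints(angles): joint-space move.
- env.move_gripper(opening, grip_force=None): finger opening in m; grip_force is the grip in N (None keeps the last); returns when the fingers have stopped.
- env.hold(seconds).
- env.solve_ik(position, orientation): joint angles nearest the present ones, or None.
- env.get_state(): the state.
- env.read_camera(name): name is "scene" or "side" or "wrist"; returns a dict with "frame" (384x512x3 uint8, red, green, blue), "K" (3x3 intrinsics, pixels), "k1" (the pictures are not rectified: a ray, as slopes to the right and down, at radius r is drawn at 1 + k1 r^2 times it, then the intrinsics apply), "R" (3x3) and "t" (3): a world point X has camera coordinates R X + t. Camera axes: x right, y down, z forward; pixel columns grow to the right and rows downward; lengths in m; the calibration is good to about 2 mm. A picture is of the moment at which its call begins. There is no depth.
A pose or a line that the arm cannot do raises env.IKError and nothing moves.
- env.sign_off(): hands the job in, once; it reports no verdict.
Trained networks look in the newest picture that a camera, given by its name, has taken for a name from the list of things; names that differ only in an ending like _2 or _b are one class to them, and where a whole thing is asked for, a point or a joint stands for the part that bears it (a point fixed in the world has none). Each returns a list of dicts, best first, with "score" (0 to 1); they miss things now and then, are a little off and sometimes report something else, mostly with a low value. They report only what shows in the picture. A call takes as long as a camera call. They do not tell look-alikes from the thing itself.
- env.spot_in(camera, label): "xyz" ([x, y, z] in m, in world coordinates, good to about 4 mm: the middle of the surface that is visible of it).
The state is a dict: "clock": time; "q": joint angles; "qvel": joint speeds; "joint_torque": joint torques, N m; "position": TCP position; "orientation": TCP orientation; "wrist_force": force on the tool from outside, world axes, zero at the start; "ft_torque": the same for the moment, N m; "gripper_width": finger opening in m.
Only numpy, scipy, OpenCV 4.12 (cv2) and the standard library are available. Lean on these libraries where they do the work, as an engineer would, in place of code of your own. Each camera call takes 0.05 s, during which the arm holds its last target. There are 200 camera calls.

### The job

Make up the kit for one pivot link in the plywood tray: stand one bored bush upright in each of the two narrow pockets, lay the bored ring flat in the square pocket beside them and lay the link plate with the two eye holes flat in the long pocket. The undrilled blanks of the same outlines (solid round bar, solid disc, plate without holes) are still waiting for the drill: leave them where they are.

Things in the scene. Friction and masses are not known exactly. Their poses are not given: they have to be found in the camera images.
- tray: Plywood tray, fixed, 230 (x) by 216 (y), 25 mm high; walls and floor 4 mm thick. Origin: centre of underside, z up. Row y > 0: pockets 102 long in y, centred at y +53 mm: two narrow bush pockets, 56 wide in x, centred at x -83 and -23 mm; square ring pocket, 102 wide, at x +60 mm. Row y < 0: long plate pocket, 222 by 102, centred at x 0, y -53 mm. Left or right of the table, yaw within 15 degrees of 0.
- bush_a: Bored steel bush (thick tube) standing upright: outer diameter 34, bore 22 right through, 60 mm tall, about 0.25 kg. Origin: centre of its underside, z along its axis. The two bushes are alike; either may go in either narrow pocket.
- bush_b: The other bored steel bush, the same as bush_a.
- ring: Flat steel ring lying on the table: outer diameter 50, bore 27, 16 mm thick, about 0.18 kg. Origin: centre of its underside, z up along its axis.
- plate: Steel link plate lying flat: 160 mm long (x) by 52 mm wide (y) with round ends, 10 mm thick, with two 34 mm eye holes right through it, 54 mm either side of its middle along x; about 0.42 kg. Origin: centre of its underside. It lies on a 3 mm thick fixed rubber mat (so its underside is 3 mm above the table), beside the undrilled plate.
- bar_blank: Look-alike to leave: solid steel round bar standing upright, diameter 34, 60 mm tall, no bore. Origin: centre of its underside.
- disc_blank: Look-alike to leave: solid steel disc lying flat, diameter 50, 16 mm thick, no bore. Origin: centre of its underside.
- plate_blank: Look-alike to leave: steel plate of the same outline as the link plate, 160 by 52 by 10 mm, without holes, on the same rubber mat about 110 mm from it. Origin: centre of its underside, x along its length.
There are look-alikes about, which are no part of the job. What is shaped like the plate but purple is not meant. Leave any black look-alike of the ring alone.

How it is judged:
By the outcome, as a careful person would: the job done as asked, in the order asked, and still so for the second after the job is handed in, with the robot touching nothing.
It also fails if it takes over 106 s, if anything falls off the work surface, if the arm or the gripper's body presses on something with over 40 N, if the wrist force passes 120 N, or if a joint passes its speed limit or range.

## Working session

There is one attempt and no reset: what is moved stays moved. The work goes in short steps, each a Python script; the robot and the scene stay as the last script left them, time stands still between calls to the robot, and variables do not carry over. Pictures are saved under pics/ and viewed, about 12 in all and at most 16, crops included, and the job is handed in when it is done.

```bash
mkdir -p pics; ls; python3 - <<'E'
from bench import env
import cv2
for c in ("scene","side"):
    f=env.read_camera(c); cv2.imwrite(f"pics/{c}0.png",cv2.resize(f["frame"][:,:,::-1],(800,600)))
    print(c,(-f["R"].T@f["t"]).round(3), f["K"][0,0], f["k1"])
    for l in ("tray","bush_a","ring","plate","bar_blank","disc_blank","plate_blank"):
        print(l,[(d["xyz"].round(3).tolist() if hasattr(d["xyz"],"round") else d["xyz"],round(d["score"],2)) for d in env.spot_in(c,l)])
s=env.get_state();print(s["clock"],s["orientation"],env.tip_extent)
E
```

```text
pics
scene [ 1.234 -0.455  1.024] 453.23794667433054 0.0479390876451015
tray [([0.5214, -0.3305, 0.0032], 0.61)]
bush_a [([0.6946, -0.0546, 0.0424], 0.58), ([0.4583, 0.1024, 0.0446], 0.57)]
ring [([0.6917, 0.0644, 0.0144], 0.7), ([0.7158, 0.1585, 0.013], 0.52)]
plate [([0.2598, 0.3736, 0.0122], 0.98), ([0.4918, 0.3889, 0.0142], 0.56), ([0.4496, -0.1192, 0.0176], 0.27)]
bar_blank [([0.5638, -0.1174, 0.0455], 0.83)]
disc_blank []
plate_blank [([0.4704, 0.2791, 0.0091], 0.8), ([0.5655, -0.116, 0.0482], 0.44)]
side [ 0.01  -0.454  0.732] 379.4560704860957 0.026379914353165224
tray [([0.5084, -0.3357, 0.0068], 0.58)]
bush_a [([0.6756, -0.0554, 0.0434], 0.81), ([0.446, 0.1008, 0.0465], 0.74), ([0.5106, -0.3378, 0.0034], 0.66)]
ring [([0.6843, 0.0704, 0.0141], 0.77), ([0.7051, 0.1542, 0.0165], 0.53)]
plate [([0.481, 0.3878, 0.0127], 0.94), ([0.264, 0.3744, 0.0072], 0.62)]
bar_blank [([0.5419, -0.122, 0.0435], 0.77)]
disc_blank [([0.4408, -0.1191, 0.0168], 0.71), ([0.4589, 0.2747, 0.0094], 0.38)]
plate_blank [([0.4607, 0.2736, 0.0128], 0.83)]
0.8 [-1.01719602  1.32019387  1.01721697] 0.019
```

View pics/scene0.png

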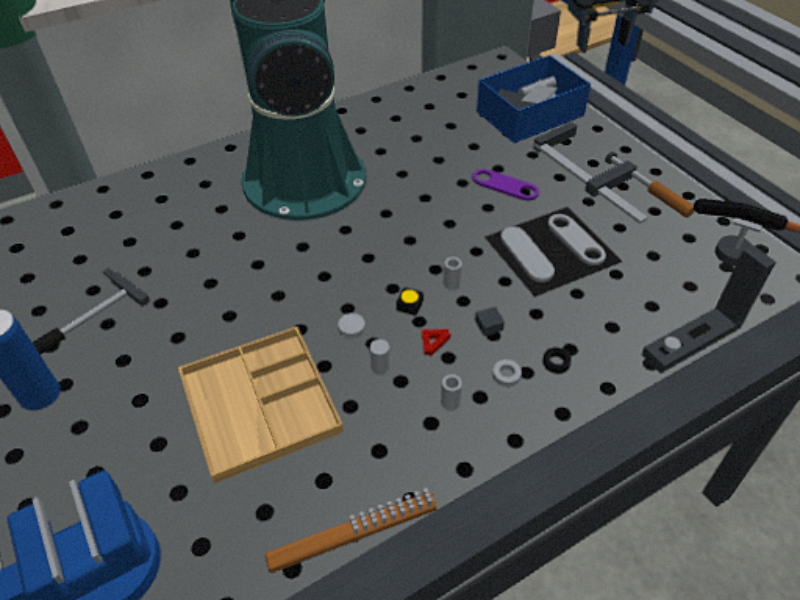

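View pics/side0.png

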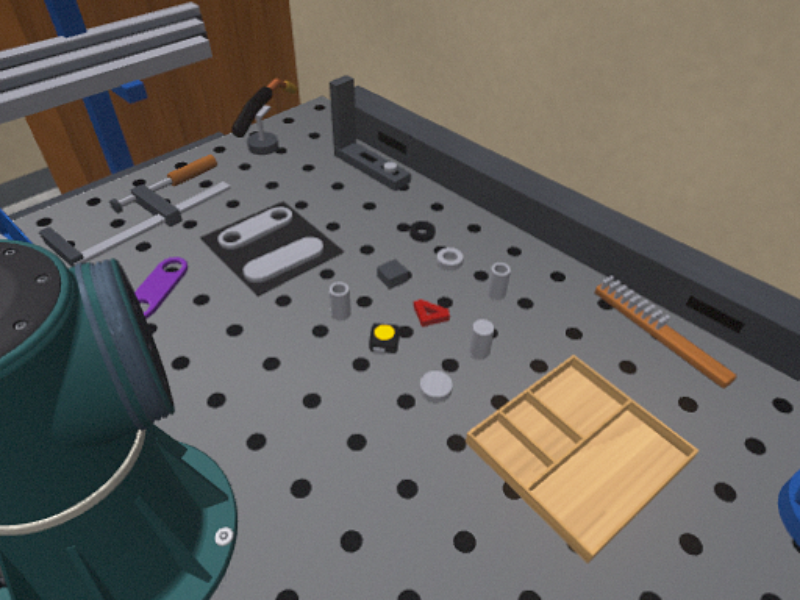

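The scene picture shows bores at (453,263) and (452,382), which are the bushes. The solid bar is at (380,350), the grey ring at (507,371) and the black ring to leave at (557,358). The plate with eyes is at (577,238), with its blank at (527,253), and the tray is around (260,403). The side view agrees.

```bash
cat > h.py <<'E'
from bench import env
import numpy as np, cv2
from scipy.spatial.transform import Rotation as Ro
def unproj(f,px,z,scale=1.0):
    "pixels (in a picture enlarged by scale) -> world points at height z"
    px=(np.array(px,float).reshape(-1,1,2)+.5)/scale-.5
    n=cv2.undistortPoints(px,np.array(f["K"],float),np.array([f["k1"],0,0,0.]))[:,0]
    d=np.c_[n,np.ones(len(n))]@f["R"]; c=-f["R"].T@f["t"]
    return c+d*((z-c[2])/d[:,2])[:,None]
def down(th,p):
    "tool-down orientation, jaws opening along th; the half turn nearest the present joints"
    q=np.array(env.get_state()["q"]); best=None
    for t in (th,th+np.pi):
        x=np.array([0,0,-1.]); z=np.array([np.cos(t),np.sin(t),0])
        rv=Ro.from_matrix(np.c_[x,np.cross(z,x),z]).as_rotvec(); s=env.solve_ik(p,rv)
        if s is not None:
            d=np.abs(np.array(s)-q).max()
            if best is None or d<best[0]: best=(d,rv)
    return best[1]
def go(x,y,z,th): p=[x,y,z]; env.reach(p,down(th,p))
def snap(c,name,s=1.5):
    f=env.read_camera(c); cv2.imwrite(f"pics/{name}.png",cv2.resize(f["frame"][:,:,::-1],None,fx=s,fy=s)); return f
def st():
    s=env.get_state(); print("t",round(s["clock"],1),"p",np.round(s["position"],3),"w",round(s["gripper_width"],4),"F",np.round(s["wrist_force"],1))
E
python3 - <<'E'
from h import *
S=800/512
a=env.read_camera("scene");b=env.read_camera("side")
P=lambda f,px,z: unproj(f,px,z,S).round(3)[:,:2].tolist()
print("bush",P(a,[(453,263),(452,382)],.06),P(b,[(340,287),(500,268)],.06))
print("ring",P(a,[(507,371)],.016),P(b,[(450,257)],.016))
print("plate eyes",P(a,[(562,221),(593,252)],.013),P(b,[(231,237),(279,214)],.013))
# corners: far-left(-x,-y), (-x,+y), (+x,+y), (+x,-y)
A=np.array(P(a,[(180,370),(297,329),(341,426),(214,476)],.025)); B=np.array(P(b,[(588,552),(469,435),(573,356),(696,451)],.025))
print("tray",A.tolist(),B.tolist())
m=np.array([[-.115,-.108],[-.115,.108],[.115,.108],[.115,-.108]])
for C in (A,B):
    c=C.mean(0);z=((C-c)@[1,1j])*np.conj(m@[1,1j]);print(c,np.degrees(np.angle(z.sum())))
go(.56,.05,.3,np.pi/2); st()
f=snap("wrist","w0")
for l in ("bush_a","ring","bar_blank"): print(l,[(np.round(d["xyz"],3).tolist(),round(d["score"],2)) for d in env.spot_in("wrist",l)])
E
```

```text
bush [[0.453, 0.106], [0.684, -0.048]] [[0.453, 0.105], [0.68, -0.05]]
ring [[0.689, 0.065]] [[0.682, 0.061]]
plate eyes [[0.431, 0.4], [0.538, 0.393]] [[0.427, 0.392], [0.537, 0.388]]
tray [[0.395, -0.421], [0.417, -0.21], [0.642, -0.236], [0.618, -0.443]] [[0.385, -0.418], [0.408, -0.215], [0.633, -0.236], [0.61, -0.447]]
[ 0.518  -0.3275] -6.192342745703335
[ 0.509 -0.329] -6.340191745909909
t 3.5 p [0.56  0.051 0.3  ] w 0.0911 F [ 0.6  0.5 -0.2]
bush_a [([0.456, 0.104, 0.056], 0.72), ([0.671, -0.041, 0.037], 0.61)]
ring [([0.683, 0.061, 0.015], 0.72), ([0.7, 0.153, 0.015], 0.56)]
bar_blank [([0.55, -0.101, 0.056], 0.64)]
```

View pics/w0.png

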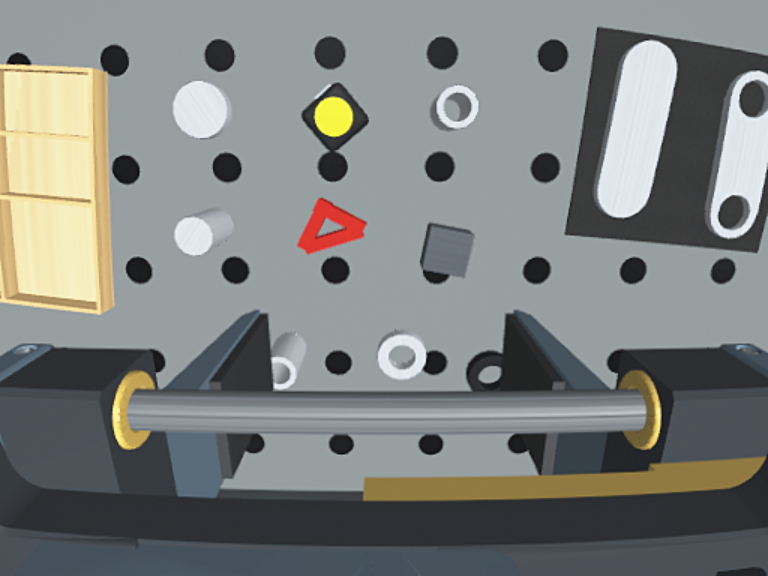

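The wrist picture shows bores at (457,107) and (283,372), the ring at (402,356), the bar blank at (200,235) and the tray's narrow pockets on the left. It agrees with the fixed cameras, so I'll pick the first bush.

```bash
cat >> h.py <<'E'
TC=np.array([.5135,-.328]); TY=np.radians(-6.27)
def tray(x,y): c,s=np.cos(TY),np.sin(TY); return TC+np.array([c*x-s*y,s*x+c*y])
def pick(x,y,z,th,w,force=30,up=.2):
    go(x,y,z+.1,th); env.move_gripper(w); env.line_to([x,y,z],v=.2); env.move_gripper(0,force); st()
    env.line_to([x,y,up],v=.3); st()
def place(x,y,z,th,w,over=.2,up=.2):
    go(x,y,over,th); env.line_to([x,y,z],v=.12); st(); env.move_gripper(w); env.line_to([x,y,up],v=.3); st()
E
python3 - <<'E'
from h import *
f=env.read_camera("wrist")
P=lambda px,z: unproj(f,px,z,1.5).round(3)[:,:2].tolist()
print(P([(457,107),(282,373)],.06),P([(402,356)],.016),P([(753,98),(733,216)],.013))
pick(.453,.105,.046,np.pi/2,.062)
x,y=tray(-.083,.053); go(x,y,.22,np.pi/2+TY); st()
snap("wrist","w1"); snap("scene","s1")
E
```

```text
[[0.451, 0.107], [0.682, -0.045]] [[0.685, 0.067]] [[0.429, 0.394], [0.54, 0.391]]
t 6.4 p [0.453 0.105 0.046] w 0.0337 F [-0.7  0.8  8.5]
t 7.0 p [0.452 0.105 0.199] w 0.0343 F [ 0.  -1.  -3.9]
t 8.4 p [ 0.437 -0.265  0.219] w 0.0337 F [ 0.   0.4 -2.6]
```

View pics/w1.png

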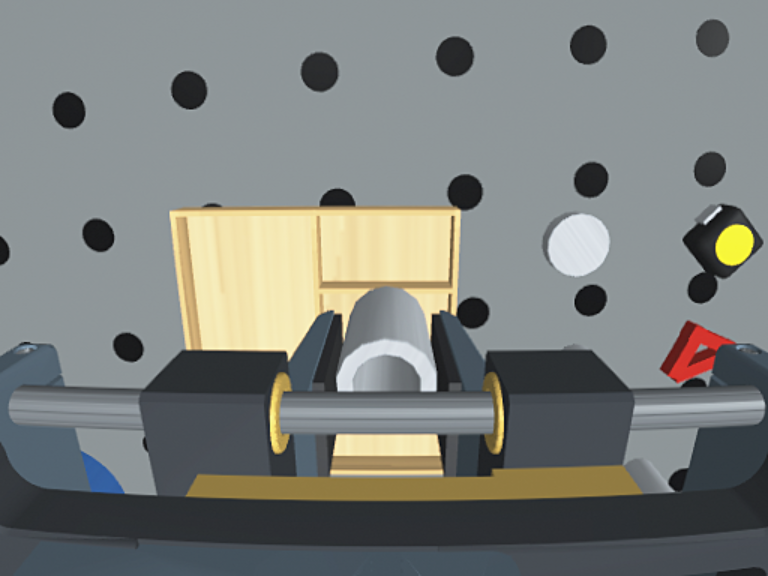

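The wrist view shows the bored bush held at about (388,370), with the tray's near-base edge running from (171,211) to (460,208). I'll check that edge against my tray estimate and then place both bushes.

```bash
python3 - <<'E'
from h import *
f=env.read_camera("wrist")
print(unproj(f,[(171,211),(460,208)],.025,1.5).round(3)[:,:2].tolist(), tray(-.115,-.108).round(3),tray(-.115,.108).round(3))
th=np.pi/2+TY
place(*tray(-.083,.053),.052,th,.06)
pick(.682,-.047,.046,np.pi/2,.07)
place(*tray(-.023,.053),.052,th,.06)
snap("wrist","w2"); snap("side","d2")
E
```

```text
[[0.386, -0.421], [0.408, -0.207]] [ 0.387 -0.423] [ 0.411 -0.208]
t 10.2 p [ 0.437 -0.266  0.053] w 0.0341 F [-0.6 -0.  -2.4]
t 11.4 p [ 0.437 -0.266  0.2  ] w 0.06 F [ 0.4 -0.2 -0. ]
t 14.4 p [ 0.682 -0.047  0.046] w 0.0322 F [-1.5 -2.2  4.4]
t 15.1 p [ 0.681 -0.047  0.198] w 0.0326 F [-0.2  0.7 -3.5]
t 17.6 p [ 0.497 -0.273  0.053] w 0.0323 F [-0.  0. -3.]
t 18.8 p [ 0.496 -0.273  0.2  ] w 0.0601 F [ 0.2 -0.  -0.3]
```

View pics/d2.png

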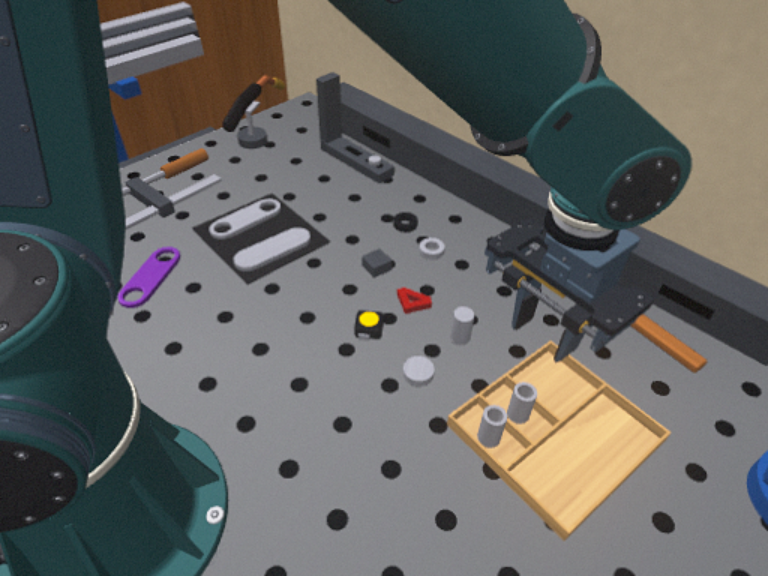

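Both bushes stand upright in the narrow pockets, at (492,425) and (522,402). The ring is next, then the grasp on the plate.

```bash
python3 - <<'E'
from h import *
th=np.pi/2+TY
pick(.685,.065,.0215,np.pi/2,.072)
w=env.get_state()["gripper_width"]; assert .045<w<.055,w
place(*tray(.06,.053),.0268,th,.06)
a=np.arctan2(-.004,.109)
pick(.4835,.393,.024,np.pi/2+a,.075,40)
snap("side","d3"); snap("scene","s3")
E
```

```text
t 21.9 p [0.685 0.065 0.022] w 0.0488 F [-1.2  0.1  1. ]
t 22.7 p [0.684 0.065 0.198] w 0.0491 F [-0.1 -0.  -2.5]
t 25.6 p [ 0.579 -0.282  0.028] w 0.0486 F [-1.2  0.4 -2.3]
t 26.7 p [ 0.579 -0.282  0.2  ] w 0.0601 F [-0.1 -0.5  0. ]
t 30.8 p [0.484 0.393 0.024] w 0.0516 F [-1.   0.8  0.8]
t 31.5 p [0.483 0.392 0.198] w 0.0516 F [ 0.4  0.1 -4.5]
```

View pics/s3.png

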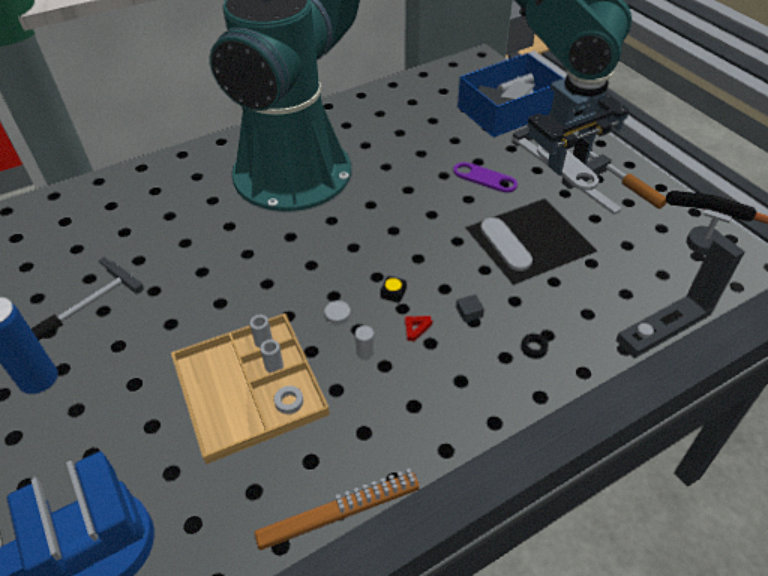

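The ring lies flat in the square pocket at (289,400). The plate with eyes is held at about (575,175), and the blanks have not moved. I'll place the plate now.

```bash
python3 - <<'E'
from h import *
place(*tray(0,-.053),.0265,np.pi/2+TY,.062,over=.18,up=.25)
go(.5,.1,.35,np.pi/2); st()
f=env.read_camera("scene"); g=env.read_camera("side")
cv2.imwrite("pics/s4.png",cv2.resize(f["frame"][190:330,90:270,::-1],None,fx=4,fy=4,interpolation=2))
cv2.imwrite("pics/d4.png",cv2.resize(g["frame"][::,::,::-1],None,fx=1.5,fy=1.5))
E
```

```text
t 35.8 p [ 0.508 -0.381  0.027] w 0.0519 F [ 0.3 -0.8 -3.9]
t 37.0 p [ 0.507 -0.38   0.248] w 0.062 F [-0.6 -0.2 -0.5]
t 38.8 p [0.5   0.099 0.35 ] w 0.0618 F [-0.4 -0.8  0.4]
```

View pics/s4.png

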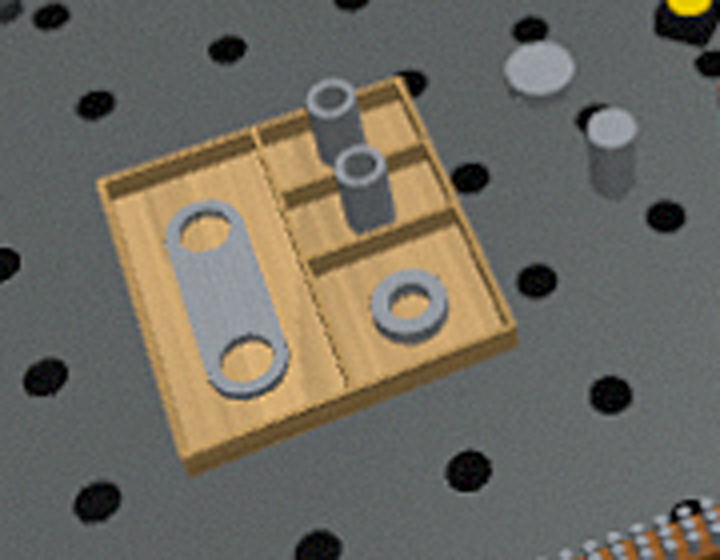

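View pics/d4.png

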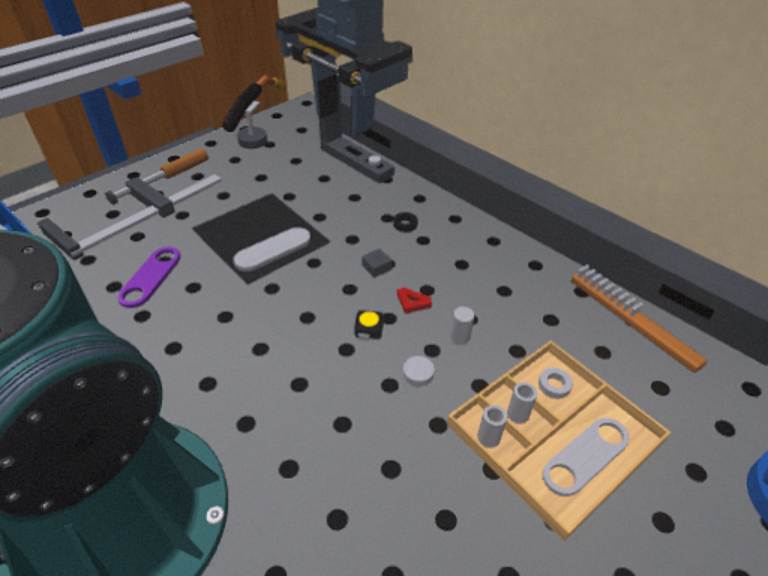

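Both views show the full kit: bushes upright, with the ring and the eyed plate flat in their pockets. The blanks and look-alikes are where they were, and the gripper is clear.

```bash
python3 -c "
from bench import env
env.hold(0.3); env.sign_off()"
```

```text
the job is handed in; nothing more can be done
```

The pivot link kit is made up in the tray and handed in at about 39 s on the clock, against the 106 s limit. I worked in the order asked: the two bored bushes upright in the narrow pockets, the bored ring flat in the square pocket, then the plate with the eye holes flat in the long pocket.

- **Final pictures:** the scene and side views both show all four parts in their pockets. The solid bar, solid disc, undrilled plate, black ring and purple plate are where they started. The gripper was empty and away from everything.
- **Forces:** the wrist readings I printed stayed under 10 N. I took them at stops, not throughout the moves.
- **Small disagreements:**
  - The fixed cameras differed by up to about 9 mm on the tray position. I used the average, and the wrist camera agreed with it to about 3 mm.
  - The gripper read 32.3 mm on the second bush instead of 34 mm, with no visible effect.

No check failed.

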